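# Sort the dried tile stack by glaze

### The arm

A 6-joint arm with a two-finger parallel gripper is mounted at the origin on the work surface. World frame = base frame: x ahead of the robot, y to its left, z up, the work surface at z = 0. Lengths are in m, angles in degrees, forces in N, time in s.
With the tool pointing down it reaches from about 0.4 to 0.825 m from the base axis. Payload 7 kg.
Tool frame: the origin (TCP) lies midway between the tips of the shut fingers; the grasp point (between the pads) lies r.grip_depth behind it (r.grip_depth is the distance from the TCP to the grasp point, in m); z points along the fingers, y is the line along which they close (so a half turn about z gives the same grasp; the last joint's range is limited). The gripper opens to 88 mm and grips with 3 to 60 N. Pads are 19 mm wide; open, the fingers measure 130 mm over their backs; the gripper's body (78 mm by 193 mm) begins 47 mm behind the grasp point.
Start: joints at [16.507, 20.546, 0.682, 0, -70.136, -16.507], TCP at [0.675, -0, 0.227] pointing down, gripper open.
Joint ranges: [-176.03, 176.03], [-82.01, 121.73], [-58.28, 71.71], [-173.87, 95.51], [-174.79, -0.11], [-173.66, 173.66]. Speed limits (degrees/s): [136.94, 136.94, 172.46, 180, 180, 180].

### API

Orientations are given as [roll, pitch, yaw] about the fixed x, y, z axes, in that order (R = Rz(yaw) Ry(pitch) Rx(roll)).
In Python, from plant import r gives the robot as it stands.
- The arm moves only by the shell command python3 -m pendant 'ROWS' [OPENING] [FORCE]. ROWS is a JSON list of rows, 1 to 12 of them, each of 6 numbers: dx, dy, dz in m, then a rotation vector rx, ry, rz in degrees; each row is the pose to reach, as a shift and turn from the pose commanded when the command began, along the tool's axes at that moment; what a row does not reach only later rows make up. A row lasts 1/12 s, in which the tool goes at most 0.0417 m and 7.16 degrees, less where a joint would pass 70% of its speed; a pose out of reach is approached as far as the arm can. OPENING is the finger opening in m, set as the command begins (- or left out keeps the last). The fingers move at their own pace and stop on an object; FORCE is the grip in N (left out, the last holds). Time passes only in rows, so rows that do not move let the fingers close. It prints the time, the measured TCP pose, the force, the opening and the grip force at its end.
- r.get_state(): the state, without advancing time (a new reading comes with each control period).
- r.capture(name): name is "scene" or "side" or "wrist"; returns a dict with "frame" (420x560x3 uint8, red, green, blue), "z_map" (420x560 float32, m along the optical axis (not along the pixel's ray), 0 where there is no reading), "fx", "fy", "cx", "cy" (pixels), "cam_to_world" (4x4, takes a point from camera to world coordinates). Camera axes: x right, y down, z forward; pixel columns grow to the right and rows downward; lengths in m; the calibration is good to about 2 mm. A picture is of the moment at which its call begins.
- r.close_job(): hands the job in; it is judged then, once.
The state is a dict: "time_s": time; "joints": joint angles; "qd": joint speeds; "joint_torque": joint torques, N m; "tcp_pos": TCP position; "eef_rot": TCP orientation; "contact_force": force on the tool from outside, world axes, zero at the start; "moment": the same for the moment, N m; "gripper_width": finger opening in m; "gripper_force": force on a finger pad.
Only numpy, scipy, OpenCV 4.12 (cv2) and the standard library are available. Lean on these libraries where they do the work, as an engineer would, in place of code of your own. Each camera call takes 0.05 s, during which the arm holds its last target. There are 200 camera calls.

### The job

The washed tiles have dried in their crosswise stack: take it apart and lay each of the three whole tiles, glaze up, squarely on top of the pile of its own colour, lined up with the tiles below it. The broken white one is waste: lay it flat on the floor of the orange tub, near the middle. Set every tile down rather than dropping it, and leave the red star and the glaze pot where they are.

Things in the scene. Friction and masses are not known exactly. Their poses are not given: they have to be found in the camera images.
- blue_tile: Whole tile with cobalt blue glaze on top, clay sides, 130 (x) x 45 (y) x 18 (z) mm, 0.2 kg. Origin: centre of its underside; z up through the glaze. Starts as one of the stack's two lower tiles, parallel, 84 mm apart between centres, on a pale wooden board 140 x 140 x 12 mm (fixed); both upper tiles lie across its ends.
- green_tile: Whole tile with green glaze on top, clay sides, 130 (x) x 45 (y) x 18 (z) mm, 0.2 kg. Origin: centre of its underside; z up through the glaze. Starts as one of the stack's two lower tiles, parallel, 84 mm apart between centres, on a pale wooden board 140 x 140 x 12 mm (fixed); both upper tiles lie across its ends.
- white_tile: Whole tile with ivory white glaze on top, clay sides, 130 (x) x 45 (y) x 18 (z) mm, 0.2 kg. Origin: centre of its underside; z up through the glaze. Starts as one of the stack's two upper tiles, parallel, 84 mm apart between centres, across the lower two, undersides 30 mm above the bench.
- broken_tile: Broken ivory white glazed tile: 105 (x) x 45 (y) x 18 (z) mm remain, 0.15 kg; full width from x = -52 to +27 mm, the end beyond broken off in steps on the +y side, showing clay. Origin: centre of its underside at mid length; z up through the glaze. Starts as one of the stack's two upper tiles, parallel, 84 mm apart between centres, across the lower two, undersides 30 mm above the bench.
- blue_pile: The cobalt blue pile: two cobalt blue glazed tiles (130 x 45 x 18 mm each), one on the other on a brown wooden board 150 x 66 x 12 mm; fixed. Its flat top is 48 mm above the bench. Origin: centre of the board's underside, on the bench; x along the tiles, y across them, z up.
- green_pile: The green pile: two green glazed tiles (130 x 45 x 18 mm each), one on the other on a brown wooden board 150 x 66 x 12 mm; fixed. Its flat top is 48 mm above the bench. Origin: centre of the board's underside, on the bench; x along the tiles, y across them, z up.
- white_pile: The ivory white pile: two ivory white glazed tiles (130 x 45 x 18 mm each), one on the other on a brown wooden board 150 x 66 x 12 mm; fixed. Its flat top is 48 mm above the bench. Origin: centre of the board's underside, on the bench; x along the tiles, y across them, z up.
- waste_tub: The round orange plastic waste tub, open on top: 164 mm across the rim, 48 mm high with its rolled rim, walls 3 mm, inner floor flat, about 150 mm across and 4 mm above the bench; fixed; a few tiny shards lie at the foot of its wall. Origin: centre of its underside, z up.
- star: A loose eight-pointed oxblood-red cut tile star, 64 mm across its points, 14 mm thick, lying on the bench among the piles; to be left alone. Origin: centre of its underside.
- glaze_pot: A small loose grey jar of glaze with a white cap, 48 mm across and 55 mm high, standing upright on the bench; to be left alone. Origin: centre of its underside.
Mind the look-alikes: they are no part of the job. There is more than one size of the waste_tub; the one meant has the size given above.

How it is judged:
By the outcome, as a careful person would: the job done as asked, in the order asked, and still so for the second after the job is handed in, with the robot touching nothing.
It also fails if it takes over 99 s, if anything falls off the work surface, if the arm or the gripper's body presses on something with over 40 N, if the wrist force passes 120 N, or if a joint passes its speed limit or range.

## Working session

There is one attempt and no reset: what is moved stays moved. The work goes in short steps, Python scripts to look and compute and a shell command to move; the robot and the scene stay as the last step left them, time stands still between calls to the robot, and variables do not carry over. Pictures are saved under pics/ and viewed, at most 14 in all, crops included, and the job is handed in when it is done.

```bash
ls; mkdir -p pics
cat > h.py <<'E'
import numpy as np, cv2
from plant import r
def snap(n,out):
    c=r.capture(n); cv2.imwrite(f'pics/{out}.png',c['frame'][:,:,::-1]); np.savez(f'pics/{out}.npz',**c); return c
def load(o): return np.load(f'pics/{o}.npz')
def pt(c,u,v,k=1):
    z=np.median(c['z_map'][v-k:v+k+1,u-k:u+k+1]); 
    p=np.array([(u-c['cx'])/c['fx']*z,(v-c['cy'])/c['fy']*z,z,1]); return (c['cam_to_world']@p)[:3]
def ray(c,u,v,h):
    M=c['cam_to_world']; d=M[:3,:3]@np.array([(u-c['cx'])/c['fx'],(v-c['cy'])/c['fy'],1]); o=M[:3,3]
    return o+d*(h-o[2])/d[2]
E
python3 - <<'E'
from h import *
print(r.get_state(), r.grip_depth)
for n in("scene","side","wrist"):
    c=snap(n,n+'0'); print(n,c['fx'],c['cam_to_world'].round(3).tolist())
E
```

```text
pics
{'time_s': 0.0, 'joints': array([ 1.65059186e+01,  2.05920678e+01,  6.33679988e-01, -1.95514805e-02,
       -7.01368901e+01, -1.65093508e+01]), 'qd': array([ 0.1044605 ,  0.01292287, -0.11448373,  0.12003068,  0.00053606,
        0.00718122]), 'joint_torque': array([-8.00930356e-04, -5.82726967e+01,  2.93058443e+01,  6.99745238e+00,
        6.93249181e-03, -2.06530804e-04]), 'tcp_pos': array([ 6.74504127e-01, -4.41541885e-05,  2.25616635e-01]), 'eef_rot': array([ 1.79903427e+02, -9.45601238e-03, -9.00100827e+01]), 'contact_force': array([-0.47569475, -0.75554757, -0.44494643]), 'moment': array([-0.01358139,  0.01894556, -0.01384937]), 'gripper_force': 0.0, 'gripper_width': 0.08724645844106241} 0.0188
scene 452.0912278374126 [[-0.704, 0.4, -0.588, 1.025], [0.711, 0.379, -0.593, 0.627], [-0.014, -0.834, -0.551, 0.629], [0.0, 0.0, 0.0, 1.0]]
side 398.7785007253402 [[0.8, -0.371, 0.471, -0.095], [-0.6, -0.507, 0.619, -0.685], [0.009, -0.778, -0.628, 0.757], [0.0, 0.0, 0.0, 1.0]]
wrist 292.823054358142 [[-1.0, -0.0, -0.002, 0.675], [-0.001, 0.961, 0.278, -0.075], [0.002, 0.278, -0.961, 0.386], [0.0, 0.0, 0.0, 1.0]]
```

View pics/scene0.png

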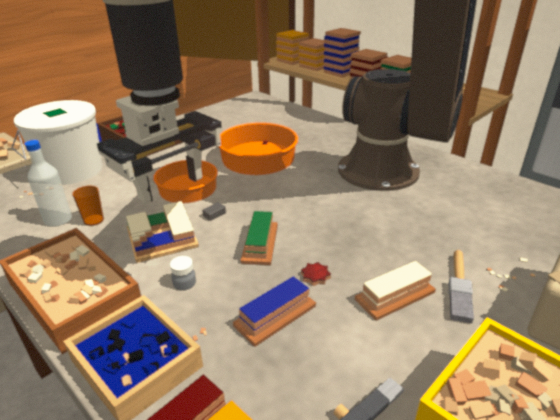

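View pics/side0.png

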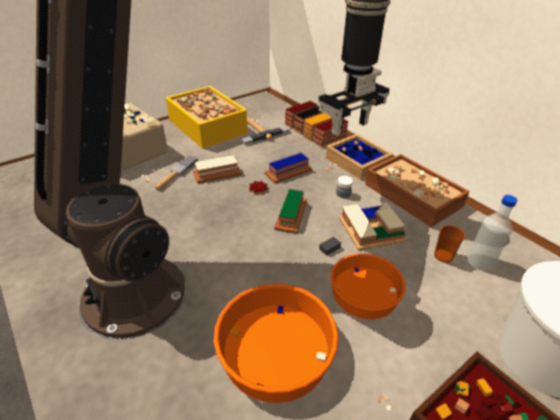

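View pics/wrist0.png

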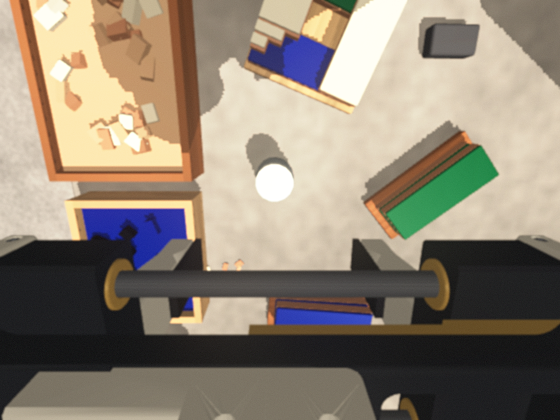

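Scene0 shows the crosswise stack at (162,230), the green pile at (260,237), the blue pile at (275,308), the white pile at (397,288), the star at (316,272) and the pot at (182,272). There are two orange tubs, at (185,180) and (258,147), so I'll measure both rims. Side0 shows the stack at (373,225), with the tubs at (367,285) and (276,340). The wrist view shows the stack at the top, with the broken tile's stepped end on the left.

```bash
cat >> h.py <<'E'
def cloud(c):
    z=c['z_map']; v,u=np.mgrid[:z.shape[0],:z.shape[1]]
    P=np.stack([(u-c['cx'])/c['fx']*z,(v-c['cy'])/c['fy']*z,z,np.ones_like(z)],-1)@c['cam_to_world'].T
    P=P[...,:3]; P[z==0]=np.nan; return P
def region(P,seed,h,tol=.005):
    "connected pixels round seed (u,v) whose height is within tol of h"
    m=(np.abs(P[...,2]-h)<tol).astype(np.uint8)
    _,l=cv2.connectedComponents(m,connectivity=4); u,v=seed
    return P[(l==l[v,u])&(m>0)] if m[v,u] else None
def rect(Q):
    (cx,cy),(a,b),t=cv2.minAreaRect((Q[:,:2]*1000).astype(np.float32))
    if a<b:a,b,t=b,a,t+90
    return f'n{len(Q)} c=({cx:.1f},{cy:.1f}) {a:.1f}x{b:.1f} yaw {(t+90)%180-90:.1f} z {np.median(Q[:,2])*1000:.1f}'
E
python3 - <<'E'
from h import *
S=dict(scene0=dict(green=(261,228),blue=(275,305),white=(397,285),broken=(143,226),wtile=(179,220),star=(316,271),pot=(181,264)),
 side0=dict(green=(291,206),blue=(289,165),white=(216,167),wtile=(358,222),broken=(388,220),star=(258,186),pot=(344,181)),
 wrist0=dict(wtile=(365,55),green=(445,190),broken=(285,20),pot=(274,183)))
for n,d in S.items():
    c=load(n);P=cloud(c)
    for k,s in d.items():
        h=P[s[1],s[0],2]; Q=region(P,s,h,.006)
        print(n,k,P[s[1],s[0]].round(4),rect(Q) if Q is not None else None)
# tubs: points above z .040 near
for n,bx in(('scene0',[(150,158,222,202),(215,120,302,172)]),('side0',[(325,250,410,318),(210,282,342,395)])):
    P=cloud(load(n))
    for a,b,cc,d in bx:
        Q=P[b:d,a:cc].reshape(-1,3); Q=Q[(Q[:,2]>.03)&(Q[:,2]<.09)]; t=Q[Q[:,2]>np.percentile(Q[:,2],99)-.008]
        (x,y),rad=cv2.minEnclosingCircle((t[:,:2]*1000).astype(np.float32)); print(n,x,y,'diam',2*rad,np.percentile(Q[:,2],[50,99]))
        print(rect(t))
a=cv2.resize(load('scene0')['frame'][150:265,100:310,::-1],None,fx=3.8,fy=3.8,interpolation=cv2.INTER_CUBIC); cv2.imwrite('pics/crop1.png',a)
E
```

```text
scene0 green [0.4799 0.0157 0.048 ] n725 c=(478.8,9.2) 134.4x45.4 yaw 39.3 z 47.5
scene0 blue [0.6248 0.206  0.0478] n1381 c=(611.7,192.9) 131.3x47.1 yaw -4.6 z 47.5
scene0 white [0.4309 0.3337 0.0483] n1187 c=(412.8,323.9) 131.1x46.8 yaw -16.2 z 47.5
scene0 broken [ 0.6582 -0.1812  0.0488] n486 c=(662.1,-191.0) 109.7x44.5 yaw 68.3 z 47.5
scene0 wtile [ 0.5885 -0.142   0.049 ] n643 c=(582.5,-157.6) 133.0x45.1 yaw 66.9 z 47.6
scene0 star [0.4743 0.1733 0.0137] n420 c=(475.2,171.9) 59.4x55.7 yaw 56.5 z 13.3
scene0 pot [ 0.6796 -0.0021  0.055 ] n280 c=(677.1,-4.9) 43.6x41.9 yaw 19.3 z 54.4
side0 green [ 0.467  -0.0055  0.0498] n466 c=(478.2,8.1) 133.3x45.5 yaw 39.5 z 48.8
side0 blue [0.5985 0.1716 0.0444] n336 c=(611.8,190.7) 132.4x50.9 yaw -4.9 z 48.0
side0 white [0.4018 0.305  0.0419] n133 c=(406.5,304.0) 128.8x18.0 yaw -17.9 z 42.2
side0 wtile [ 0.5717 -0.1659  0.0484] n561 c=(581.7,-159.2) 133.1x46.6 yaw 66.8 z 48.3
side0 broken [ 0.6431 -0.2091  0.0492] n389 c=(661.2,-192.5) 105.2x47.5 yaw 69.0 z 48.3
side0 star [0.4735 0.17   0.0141] n172 c=(474.7,171.4) 59.0x57.7 yaw 56.6 z 14.7

[... 292 characters left out ...]
] n2025 c=(670.4,-171.2) 61.9x45.0 yaw 68.4 z 49.7
wrist0 pot [ 0.6771 -0.0063  0.0567] n1085 c=(677.2,-7.0) 42.0x41.4 yaw -89.9 z 56.8
scene0 446.70355224609375 -318.3642578125 diam 175.48037719726562 [0.04178907 0.04895542]
n363 c=(447.8,-316.1) 169.7x168.4 yaw -53.8 z 45.5
scene0 185.8248291015625 -314.1561584472656 diam 250.19386291503906 [0.05034668 0.06902051]
n503 c=(184.6,-312.0) 245.5x236.8 yaw 43.0 z 65.8
side0 298.0773010253906 -342.77874755859375 diam 33.35288619995117 [0.04546254 0.06905899]
n61 c=(297.7,-342.7) 33.2x10.3 yaw 75.3 z 67.6
side0 183.36721801757812 -315.2694091796875 diam 247.36187744140625 [0.06366528 0.07045128]
n1870 c=(183.4,-315.6) 244.5x244.5 yaw -49.1 z 67.4
```

View pics/crop1.png

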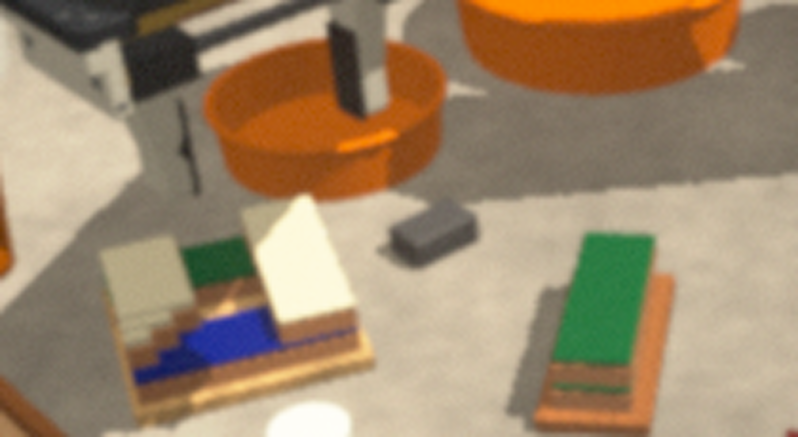

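The small tub at scene (185,180) has a rim of about 165–170 mm and is 46–49 mm high, so it is the 164 mm one. The other, at (258,147), is 245 mm wide and 69 mm high. The crop confirms this. The broken tile's stepped end is on the +y side, towards the white tile. Blue is the lower tile nearer +y and green the farther one. Next I hover over the stack for a wrist measurement.

```bash
cat >> h.py <<'E'
from scipy.spatial.transform import Rotation as Ro
def go(x,y,z,yaw):
    s=r.get_state(); R=Ro.from_euler('xyz',s['eef_rot'],degrees=True); T=Ro.from_euler('xyz',[180,0,yaw],degrees=True)
    d=R.inv().apply(np.array([x,y,z])-s['tcp_pos']); w=(R.inv()*T).as_rotvec(degrees=True)
    n=max(np.linalg.norm(d)/.0417,np.linalg.norm(w)/7.16)
    print('row',d.round(4).tolist(),w.round(2).tolist(),'rows>=%.1f'%n,'t',round(s['time_s'],2))
E
python3 - <<'E'
from h import *
go(.621,-.175,.23,-113)
P=cloud(load('scene0'))
for n,b in(('brown crate',(5,232,140,330)),('blue crate',(65,295,200,390))):
    Q=P[b[1]:b[3],b[0]:b[2]].reshape(-1,3);Q=Q[(Q[:,2]>.03)&(Q[:,2]<.15)];print(n,Q.min(0),Q.max(0))
E
```

```text
row [0.175, 0.0536, -0.0041] [0.07, -0.02, 23.0] rows>=4.4 t 0.15
brown crate [ 0.67548849 -0.27288503  0.03000691] [0.92980748 0.07229892 0.06570757]
blue crate [ 0.77353767 -0.09202779  0.03000564] [0.92507574 0.26329705 0.07463266]
```

```bash
python3 -m pendant '[[0.04,0.012,-0.001,0,0,5],[0.08,0.025,-0.002,0,0,10],[0.12,0.037,-0.003,0,0,15],[0.16,0.048,-0.004,0,0,20],[0.175,0.0536,-0.004,0,0,23],[0.175,0.0536,-0.004,0,0,23],[0.175,0.0536,-0.004,0,0,23]]' 0.062
python3 - <<'E'
from h import *
c=snap('wrist','w1'); P=cloud(c)
go(.621,-.175,.23,-113)
E
```

```text
time_s: 0.73
tcp_pos: [0.6208, -0.1762, 0.2304]
eef_rot: [180.0, 0.0, -113.1]
contact_force: [0.2, -0.0, 1.1]
gripper_width: 0.0617
gripper_force: 0.0
row [-0.0001, 0.0003, 0.0004] [0.01, 0.01, -0.01] rows>=0.0 t 0.78
```

View pics/w1.png

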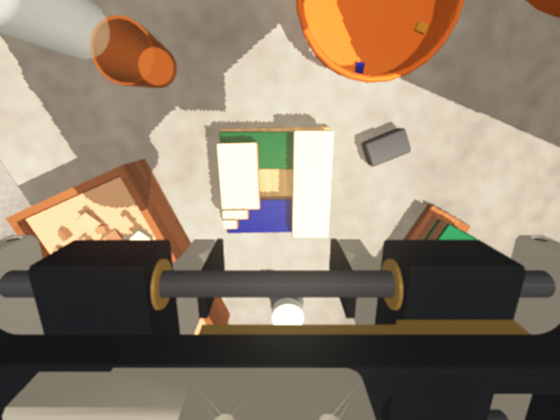

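The wrist view shows the white tile at (312,184), the broken tile at (238,185) with its steps at bottom left, green at (275,150), blue at (265,215), and the tub at the top right.

Run:
```python
from h import *
c=load('w1');P=cloud(c)
for k,s in dict(white=(312,184),broken=(238,180),green=(275,150),blue=(270,215)).items():
    h=P[s[1],s[0],2];print(k,rect(region(P,s,h,.006)))
# colour-edge corners of the white tile at nominal height
print([ray(c,u,v,.048)[:2].round(4).tolist() for u,v in((293,131),(332,131),(330,237),(293,237))])
Q=P[0:85,290:470].reshape(-1,3);t=Q[(Q[:,2]>.040)&(Q[:,2]<.06)]
A=np.c_[t[:,:2],np.ones(len(t))];s=np.linalg.lstsq(A,(t[:,:2]**2).sum(1),rcond=None)[0];print('tub',s[:2]/2,np.sqrt(s[2]+(s[:2]**2).sum()/4),'floor',P[20,380])
```

```text
white n4020 c=(582.3,-158.8) 129.1x45.1 yaw 67.0 z 49.9
broken n2911 c=(662.2,-191.3) 104.9x45.3 yaw 68.4 z 49.8
green n1745 c=(626.7,-223.3) 87.6x45.3 yaw -22.4 z 31.9
blue n1565 c=(656.2,-150.4) 85.3x56.4 yaw -22.3 z 31.9
[[0.5785, -0.2272], [0.5378, -0.2099], [0.5844, -0.0893], [0.6272, -0.1076]]
tub [ 0.44699825 -0.31920184] 0.08111314696775702 floor [ 0.43756384 -0.30080246  0.00607598]
```

Run:
```python
from h import *
go(.5823,-.1588,.024,-113)
```

```text
row [0.0001, 0.0422, 0.2064] [0.01, 0.01, -0.01] rows>=5.1 t 0.78
```

```bash
python3 -m pendant '[[0,0.03,0.02,0,0,0],[0,0.0422,0.05,0,0,0],[0,0.0422,0.09,0,0,0],[0,0.0422,0.13,0,0,0],[0,0.0422,0.16,0,0,0],[0,0.0422,0.18,0,0,0],[0,0.0422,0.195,0,0,0],[0,0.0422,0.2064,0,0,0],[0,0.0422,0.2064,0,0,0],[0,0.0422,0.2064,0,0,0]]' 0.062 && python3 -m pendant '[[0,0,0,0,0,0],[0,0,0,0,0,0],[0,0,0,0,0,0],[0,0,0,0,0,0],[0,0,0,0,0,0],[0,0,0,0,0,0]]' 0.03 35
```

```text
time_s: 1.62
tcp_pos: [0.5828, -0.1579, 0.024]
eef_rot: [180.0, -0.0, -112.9]
contact_force: [0.0, 0.3, 0.6]
gripper_width: 0.0622
gripper_force: 0.0
time_s: 2.12
tcp_pos: [0.5832, -0.1585, 0.0253]
eef_rot: [-179.9, 0.0, -113.0]
contact_force: [-1.3, 2.4, 6.5]
gripper_width: 0.045
gripper_force: 35.0
```

```bash
python3 -m pendant '[[0,0,-0.01,0,0,0],[0,0,-0.03,0,0,0],[0,0,-0.06,0,0,0],[0,0,-0.1,0,0,0],[0,0,-0.14,0,0,0],[0,0,-0.175,0,0,0],[0,0,-0.175,0,0,0]]'
python3 - <<'E'
from h import *
go(.53,.29,.2,-196.2)
E
```

```text
time_s: 2.7
tcp_pos: [0.5861, -0.1594, 0.2082]
eef_rot: [-179.3, 0.2, -112.9]
contact_force: [2.2, -0.7, -0.9]
gripper_width: 0.0448
gripper_force: 35.0
row [-0.392, 0.227, 0.0067] [-0.43, 0.64, 83.25] rows>=11.6 t 2.7
```

```bash
python3 -m pendant '[[-0.033,0.019,0,0,0,7],[-0.066,0.038,0,0,0,14],[-0.1,0.058,0,0,0,21],[-0.133,0.077,0,0,0,28],[-0.166,0.096,0,0,0,35],[-0.2,0.116,0,0,0,42],[-0.233,0.135,0,0,0,49],[-0.266,0.154,0,0,0,56],[-0.3,0.173,0,0,0,63],[-0.333,0.193,0,0,0,70],[-0.366,0.212,0,0,0,77],[-0.392,0.227,0,0,0,83]]' && python3 -m pendant '[[0,0,0,0,0,0],[0,0,0,0,0,0],[0,0,0,0,0,0]]'
python3 - <<'E'
from h import *
c=snap('wrist','w2'); P=cloud(c)
print(P[100:200:15,200:400:20,2].round(3))
E
```

```text
time_s: 3.7
tcp_pos: [0.5257, 0.2936, 0.1993]
eef_rot: [180.0, -0.0, 165.9]
contact_force: [1.2, -0.7, -1.4]
gripper_width: 0.0447
gripper_force: 35.0
time_s: 3.95
tcp_pos: [0.5262, 0.2906, 0.1989]
eef_rot: [-179.9, -0.0, 166.3]
contact_force: [0.4, 0.1, -2.3]
gripper_width: 0.0447
gripper_force: 35.0
[[0.004 0.002 0.002 0.05  0.049 0.05  0.002 0.003 0.001 0.003]
 [0.001 0.001 0.004 0.05  0.049 0.051 0.002 0.003 0.003 0.002]
 [0.002 0.002 0.002 0.05  0.049 0.05  0.002 0.003 0.002 0.002]
 [0.001 0.002 0.224 0.223 0.224 0.223 0.223 0.003 0.001 0.002]
 [0.001 0.003 0.223 0.223 0.224 0.225 0.223 0.002 0.001 0.002]
 [0.002 0.002 0.224 0.224 0.224 0.223 0.224 0.002 0.002 0.002]
 [0.001 0.001 0.224 0.223 0.223 0.223 0.223 0.002 0.003 0.002]]
```

View pics/w2.png

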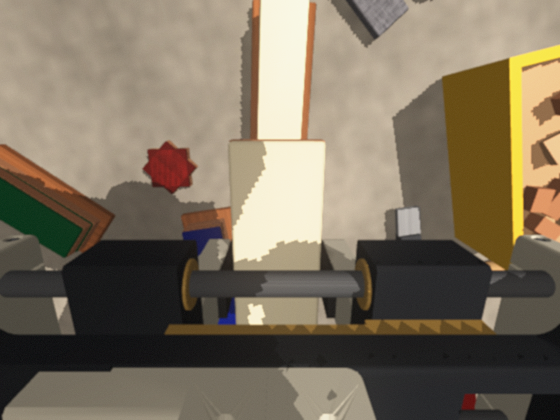

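The wrist view shows the held white tile at (278,190), with the white pile ahead at (281,70) nearly aligned. The star is at (170,167). Now I measure the pile and the held tile in the same frame.

```bash
cat >> h.py <<'E'
def axis(Q,ax):
    "line through the middle of a tile top cut at the picture edge: yaw and the centre line (pt), ax = rough yaw deg"
    a=np.deg2rad(ax)
    for _ in range(5):
        e=np.array([np.cos(a),np.sin(a)]);n=np.array([-e[1],e[0]]);s=Q[:,:2]@e;t=Q[:,:2]@n
        b=np.linspace(s.min()+.004,s.max()-.004,13);i=np.digitize(s,b)
        mid=[(s[i==k].mean(),(np.percentile(t[i==k],99)+np.percentile(t[i==k],1))/2) for k in range(1,13) if (i==k).sum()>10]
        m=np.polyfit(*np.array(mid).T,1);a+=np.arctan(m[0])
    e=np.array([np.cos(a),np.sin(a)]);n=np.array([-e[1],e[0]]);s=Q[:,:2]@e;t=Q[:,:2]@n
    tc=(np.percentile(t,99)+np.percentile(t,1))/2
    return np.rad2deg(a),tc,np.percentile(s,[.3,99.7]),e,n
E
python3 - <<'E'
from h import *
P=cloud(load('w2'))
S=cloud(load('scene0'))
A=axis(region(P,(282,70),.049,.006),-16.2);B=axis(region(P,(278,180),.224,.006),-16.2);C=axis(region(S,(397,285),.048,.006),-16.2)
for x in(A,B,C):print(x[0],x[1],x[2])
print('offset of held tile line at own e/n of pile:', )
for X,nm in((B,'held'),(A,'pile'),(C,'pile scene')):
    m=X[3]*X[2].mean()+X[4]*X[1]; print(nm,'mid',m,'along,across in pile axes',m@A[3],m@A[4])
    print('  ends',[ (X[3]*s+X[4]*X[1]).round(4) for s in X[2]])
s=r.get_state();print(s['tcp_pos'],s['eef_rot'],s['tcp_pos'][:2]@A[3],s['tcp_pos'][:2]@A[4])
E
```

```text
-15.941664503015552 0.4244207799998402 [0.24468735 0.36810122]
-13.628081200753407 0.40712079632798553 [0.37667709 0.44107564]
-16.09467486676828 0.42604111526689686 [0.24220359 0.37182809]
offset of held tile line at own e/n of pile:
held mid [0.49328989 0.29931975] along,across in pile axes 0.3921081453385012 0.42329472961646875
  ends [array([0.462 , 0.3069]), array([0.5246, 0.2917])]
pile mid [0.4111817  0.32394454] along,across in pile axes 0.3063942842356464 0.42442077999984024
  ends [array([0.3518, 0.3409]), array([0.4705, 0.307 ])]
pile scene mid [0.41309173 0.32422983] along,across in pile axes 0.3081524988902471 0.4252197006037557
  ends [array([0.3508, 0.3422]), array([0.4754, 0.3063])]
[0.52646716 0.29018025 0.19902437] [-1.79964872e+02 -2.84272107e-02  1.66219908e+02] 0.4265197284129656 0.4236191330149204
```

Run:
```python
from h import *
go(.4135,.3228,.07,-196)
```

```text
row [0.1174, 0.0049, 0.1291] [-0.04, -0.03, 2.22] rows>=4.2 t 4.0
```

```bash
python3 -m pendant '[[0.03,0.001,0,0,0,0.5],[0.06,0.002,0,0,0,1],[0.09,0.004,0,0,0,2],[0.11,0.0049,0.01,0,0,2.2],[0.1174,0.0049,0.03,0,0,2.2],[0.1174,0.0049,0.06,0,0,2.2],[0.1174,0.0049,0.09,0,0,2.2],[0.1174,0.0049,0.115,0,0,2.2],[0.1174,0.0049,0.1291,0,0,2.2],[0.1174,0.0049,0.1291,0,0,2.2],[0.1174,0.0049,0.1291,0,0,2.2],[0.1174,0.0049,0.1291,0,0,2.2]]'
python3 - <<'E'
from h import *
go(.4135,.3228,.042,-196)
E
```

```text
time_s: 5.0
tcp_pos: [0.4148, 0.3239, 0.0713]
eef_rot: [179.9, 0.0, 164.0]
contact_force: [0.7, 0.2, -1.8]
gripper_width: 0.0448
gripper_force: 35.0
row [0.001, -0.0015, 0.0293] [0.09, 0.05, -0.04] rows>=0.7 t 5.0
```

```bash
python3 -m pendant '[[0.001,-0.001,0.008,0,0,0],[0.001,-0.001,0.015,0,0,0],[0.001,-0.001,0.02,0,0,0],[0.001,-0.001,0.023,0,0,0],[0.001,-0.001,0.025,0,0,0],[0.001,-0.001,0.026,0,0,0],[0.001,-0.001,0.026,0,0,0]]'; python3 -m pendant '[[0,0,0.001,0,0,0],[0,0,0.002,0,0,0],[0,0,0.002,0,0,0]]'
python3 - <<'E'
from h import *
snap('scene','s1');snap('side','d1');go(.4135,.3228,.042,-196)
P=cloud(load('s1'))
Q=P[250:330,350:445].reshape(-1,3)
for a,b in((.055,.085),(.042,.0545)):
    q=Q[(Q[:,2]>a)&(Q[:,2]<b)&(Q[:,1]>.25)]; print(len(q),rect(q) if len(q)>20 else '')
a=[cv2.resize(load(n)['frame'][v:v+100,u:u+130,::-1],None,fx=3,fy=3,interpolation=cv2.INTER_CUBIC) for n,u,v in(('s1',330,220),('d1',150,110))]
cv2.imwrite('pics/crop2.png',np.hstack(a))
E
```

```text
time_s: 5.58
tcp_pos: [0.4128, 0.3231, 0.0442]
eef_rot: [-180.0, 0.0, 164.0]
contact_force: [0.6, -1.3, 0.1]
gripper_width: 0.0448
gripper_force: 35.0
time_s: 5.83
tcp_pos: [0.4129, 0.3231, 0.0432]
eef_rot: [-180.0, 0.0, 164.0]
contact_force: [-2.6, -4.2, 13.9]
gripper_width: 0.0447
gripper_force: 35.0
row [-0.0006, -0.0001, 0.0012] [0.01, 0.04, 0.01] rows>=0.0 t 5.93
1037 n1037 c=(438.9,316.3) 85.6x75.4 yaw 74.9 z 65.5
251 n251 c=(440.4,323.9) 92.8x77.4 yaw -68.9 z 48.9
```

View pics/crop2.png

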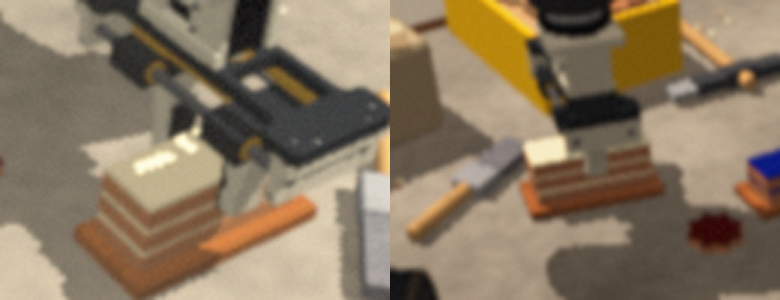

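The tile sits flush on the white pile in both views, and contact reads 14 N. I release and lift.

```bash
python3 -m pendant '[[0,0,-0.001,0,0,0],[0,0,-0.001,0,0,0],[0,0,-0.001,0,0,0],[0,0,-0.001,0,0,0]]' 0.06 && python3 -m pendant '[[0,0,-0.01,0,0,0],[0,0,-0.04,0,0,0],[0,0,-0.08,0,0,0],[0,0,-0.12,0,0,0],[0,0,-0.158,0,0,0],[0,0,-0.158,0,0,0],[0,0,-0.158,0,0,0]]'
python3 - <<'E'
from h import *
c=snap('wrist','w3');P=cloud(c)
Q=region(P,(280,190),.067,.006);print('top',rect(Q) if Q is not None else P[190,280])
print(axis(Q,-16)[:2])
B=P.reshape(-1,3);f=c['frame'].reshape(-1,3).astype(int)
b=(np.abs(B[:,2]-.014)<.005)&(np.hypot(B[:,0]-.413,B[:,1]-.324)<.085)
print('board',rect(B[b]))
go(.6622,-.1913,.2,-112)
E
```

```text
time_s: 6.27
tcp_pos: [0.4127, 0.3233, 0.0429]
eef_rot: [180.0, -0.0, 164.0]
contact_force: [-0.1, -0.6, 0.2]
gripper_width: 0.0596
gripper_force: 0.0
time_s: 6.85
tcp_pos: [0.4135, 0.3243, 0.2045]
eef_rot: [179.7, 0.1, 164.0]
contact_force: [-0.6, -0.8, -1.9]
gripper_width: 0.06
gripper_force: 0.0
top n5186 c=(411.7,324.0) 129.2x45.1 yaw -16.0 z 67.9
(np.float64(-15.870323745181505), np.float64(0.42414899858666383))
board n1668 c=(411.7,323.9) 147.9x66.1 yaw -16.0 z 13.8
row [-0.382, -0.4257, 0.0015] [0.1, 0.12, -84.04] rows>=13.7 t 6.9
```

View pics/w3.png

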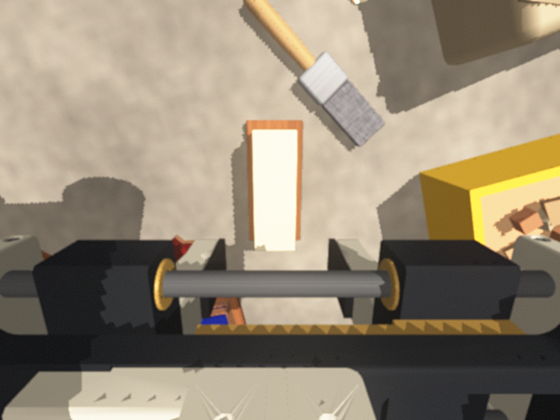

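The picture shows the white tile at (275,188), centred and square on its pile: the fitted centre (411.7,324.0) matches the board's (411.7,323.9). Next is the broken tile.

```bash
python3 -m pendant '[[-0.027,-0.03,0,0,0,-6],[-0.054,-0.06,0,0,0,-12],[-0.081,-0.09,0,0,0,-18],[-0.108,-0.12,0,0,0,-24],[-0.135,-0.15,0,0,0,-30],[-0.162,-0.18,0,0,0,-36],[-0.189,-0.21,0,0,0,-42],[-0.216,-0.24,0,0,0,-48],[-0.243,-0.27,0,0,0,-54],[-0.27,-0.3,0,0,0,-60],[-0.297,-0.33,0,0,0,-66],[-0.324,-0.36,0,0,0,-72]]'
python3 - <<'E'
from h import *
c=load('w1');P=cloud(c);Q=region(P,(238,180),.0498,.006)
e=np.array([np.cos(1.178),np.sin(1.178)]);s=(Q[:,:2]-[.6622,-.1913])@e
print('broken full width part',axis(Q[(s<.022)],67.5)[:3], rect(Q[s<.022]))
go(.6622,-.1913,.1,-112.5)
E
```

```text
time_s: 7.9
tcp_pos: [0.6244, -0.1145, 0.1994]
eef_rot: [179.9, -0.1, -123.7]
contact_force: [1.3, 1.5, -0.8]
gripper_width: 0.06
gripper_force: 0.0
broken full width part (np.float64(68.43982693150618), np.float64(-0.6861419950039485), array([0.01304234, 0.08694786])) n2421 c=(656.6,-205.5) 74.3x45.3 yaw 68.4 z 49.9
row [0.0427, -0.0743, 0.0993] [0.15, -0.08, -11.24] rows>=3.1 t 7.9
```

```bash
python3 -m pendant '[[0.02,-0.035,0,0,0,-6],[0.0427,-0.0743,0,0,0,-12.1],[0.0427,-0.0743,0.02,0,0,-12.1],[0.0427,-0.0743,0.05,0,0,-12.1],[0.0427,-0.0743,0.09,0,0,-12.1],[0.0427,-0.0743,0.12,0,0,-12.1],[0.0427,-0.0743,0.14,0,0,-12.1],[0.0427,-0.0743,0.14,0,0,-12.1],[0.0427,-0.0743,0.14,0,0,-12.1]]'
python3 - <<'E'
from h import *
go(.6622,-.1913,.033,-111.6)
E
```

```text
time_s: 8.65
tcp_pos: [0.6609, -0.1893, 0.059]
eef_rot: [179.7, -0.1, -111.9]
contact_force: [0.2, -0.4, 1.5]
gripper_width: 0.0601
gripper_force: 0.0
row [0.0013, -0.002, 0.026] [0.25, -0.11, -0.32] rows>=0.6 t 8.65
```

```bash
python3 -m pendant '[[0.001,-0.001,0.015,0,0,0],[0.001,-0.001,0.022,0,0,0],[0.001,-0.001,0.026,0,0,0],[0.001,-0.001,0.026,0,0,0]]' && python3 -m pendant '[[0,0,0,0,0,0],[0,0,0,0,0,0],[0,0,0,0,0,0],[0,0,0,0,0,0],[0,0,0,0,0,0]]' 0.03 35 && python3 -m pendant '[[0,0,-0.01,0,0,0],[0,0,-0.03,0,0,0],[0,0,-0.06,0,0,0],[0,0,-0.09,0,0,0],[0,0,-0.12,0,0,0],[0,0,-0.12,0,0,0],[0,0,-0.12,0,0,0]]'
python3 - <<'E'
from h import *
go(.447,-.319,.15,-111.6)
E
```

```text
time_s: 8.98
tcp_pos: [0.6628, -0.1905, 0.0352]
eef_rot: [180.0, -0.0, -111.9]
contact_force: [-0.2, -0.4, 0.1]
gripper_width: 0.0597
gripper_force: 0.0
time_s: 9.4
tcp_pos: [0.6634, -0.1906, 0.036]
eef_rot: [-179.9, 0.0, -111.9]
contact_force: [-0.9, 1.1, 4.6]
gripper_width: 0.0447
gripper_force: 35.0
time_s: 9.98
tcp_pos: [0.6641, -0.1907, 0.1581]
eef_rot: [-179.7, 0.1, -111.9]
contact_force: [-0.2, 0.9, -2.2]
gripper_width: 0.0448
gripper_force: 35.0
row [0.2001, 0.1535, 0.0071] [-0.25, 0.09, -0.32] rows>=6.1 t 9.98
```

```bash
python3 -m pendant '[[0.033,0.025,0,0,0,0],[0.066,0.05,0,0,0,0],[0.1,0.076,0,0,0,0],[0.133,0.102,0,0,0,0],[0.166,0.127,0,0,0,0],[0.19,0.146,0,0,0,0],[0.2,0.1535,0.01,0,0,0],[0.2,0.1535,0.03,0,0,0],[0.2,0.1535,0.06,0,0,0],[0.2,0.1535,0.08,0,0,0],[0.2,0.1535,0.08,0,0,0],[0.2,0.1535,0.08,0,0,0]]'
python3 - <<'E'
from h import *
snap('scene','s2');snap('side','d2');P=cloud(load('d2'))
go(.447,-.318,.012,-111.6)
a=[cv2.resize(load(n)['frame'][v:v+100,u:u+130,::-1],None,fx=3,fy=3,interpolation=cv2.INTER_CUBIC) for n,u,v in(('s2',120,130),('d2',305,235))]
cv2.imwrite('pics/crop3.png',np.hstack(a))
E
```

```text
time_s: 10.98
tcp_pos: [0.4445, -0.3185, 0.0739]
eef_rot: [179.8, -0.0, -111.9]
contact_force: [0.8, 0.7, -0.5]
gripper_width: 0.0449
gripper_force: 35.0
row [-0.0012, -0.0, 0.064] [-0.04, -0.02, -0.3] rows>=1.5 t 11.08
```

View pics/crop3.png

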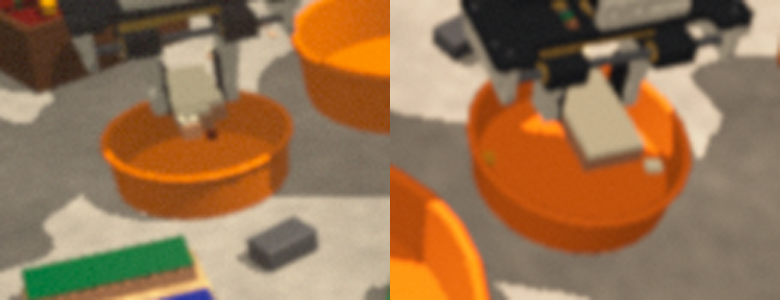

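The broken tile hangs over the tub. A white shard shows near the tile's far end in the right view at about side (392,290), so I check that it will clear.

Run:
```python
from h import *
c=load('side0');print('shards',ray(c,392,290,.006),ray(c,357,269,.006))
c=load('d2');print(ray(c,392,290,.006)); P=cloud(c)
Q=P[240:330,320:420].reshape(-1,3);k=(Q[:,2]<.012)&(Q[:,2]>.001)&(np.hypot(Q[:,0]-.447,Q[:,1]+.318)<.085);print('floor z',np.median(Q[k,2]))
print('tile top in side',rect(region(P,(368,278),P[278,368,2],.006)),P[278,368])
```

```text
shards [ 0.49808638 -0.35800653  0.006     ] [ 0.47902012 -0.2607523   0.006     ]
[ 0.49808638 -0.35800653  0.006     ]
floor z 0.0047063098398275605
tile top in side n555 c=(439.5,-336.4) 75.3x74.9 yaw -11.4 z 87.8 [ 0.41656877 -0.34020122  0.08833483]
```

```bash
python3 -m pendant '[[-0.001,0,0.02,0,0,0],[-0.001,0,0.038,0,0,0],[-0.001,0,0.05,0,0,0],[-0.001,0,0.056,0,0,0],[-0.001,0,0.059,0,0,0],[-0.001,0,0.061,0,0,0],[-0.001,0,0.061,0,0,0],[-0.001,0,0.061,0,0,0]]'; python3 -m pendant '[[0,0,0.001,0,0,0],[0,0,0.002,0,0,0],[0,0,0.002,0,0,0]]'
```

```text
time_s: 11.75
tcp_pos: [0.4469, -0.3181, 0.0149]
eef_rot: [-179.9, 0.0, -111.9]
contact_force: [0.9, -0.4, -1.7]
gripper_width: 0.0446
gripper_force: 35.0
time_s: 12.0
tcp_pos: [0.4463, -0.3179, 0.0122]
eef_rot: [-180.0, 0.0, -111.9]
contact_force: [0.7, 0.6, -1.0]
gripper_width: 0.0447
gripper_force: 35.0
```

```bash
python3 -m pendant '[[0,0,0.001,0,0,0],[0,0,0.002,0,0,0],[0,0,0.002,0,0,0]]'; python3 -m pendant '[[0,0,0.001,0,0,0],[0,0,0.0015,0,0,0],[0,0,0.0015,0,0,0]]'
```

```text
time_s: 12.25
tcp_pos: [0.4462, -0.3179, 0.01]
eef_rot: [-180.0, -0.0, -111.9]
contact_force: [0.0, 0.3, -1.8]
gripper_width: 0.0449
gripper_force: 35.0
time_s: 12.5
tcp_pos: [0.4463, -0.3179, 0.0099]
eef_rot: [-180.0, -0.0, -111.9]
contact_force: [-4.4, 4.0, 13.9]
gripper_width: 0.0445
gripper_force: 35.0
```

Contact is 14 N on the floor. I release, rise and go back over the stack.

```bash
python3 -m pendant '[[0,0,-0.001,0,0,0],[0,0,-0.001,0,0,0],[0,0,-0.001,0,0,0],[0,0,-0.001,0,0,0]]' 0.057 && python3 -m pendant '[[0,0,-0.01,0,0,0],[0,0,-0.03,0,0,0],[0,0,-0.06,0,0,0],[0,0,-0.1,0,0,0],[0,0,-0.14,0,0,0],[0,0,-0.18,0,0,0],[0,0,-0.2,0,0,0],[0,0,-0.2,0,0,0],[0,0,-0.2,0,0,0]]'
python3 - <<'E'
from h import *
c=snap('wrist','w4');P=cloud(c)
Q=region(P,(280,190),.024,.006);print('broken',rect(Q) if Q is not None else P[190,280])
B=P.reshape(-1,3);t=B[(B[:,2]>.044)&(B[:,2]<.056)&(np.hypot(B[:,0]-.447,B[:,1]+.318)<.1)]
A=np.c_[t[:,:2],np.ones(len(t))];s=np.linalg.lstsq(A,(t[:,:2]**2).sum(1),rcond=None)[0];print('tub',s[:2]/2,np.sqrt(s[2]+(s[:2]**2).sum()/4))
go(.621,-.175,.2,-22.4); go(.621,-.175,.2,-22.4-180)
E
```

```text
time_s: 12.83
tcp_pos: [0.4462, -0.3179, 0.0094]
eef_rot: [180.0, -0.0, -111.9]
contact_force: [0.6, 0.3, -0.2]
gripper_width: 0.0566
gripper_force: 0.0
time_s: 13.58
tcp_pos: [0.4468, -0.318, 0.2118]
eef_rot: [-179.8, 0.0, -111.9]
contact_force: [-1.2, -1.2, -0.7]
gripper_width: 0.0568
gripper_force: 0.0
broken n2753 c=(445.6,-318.7) 104.3x45.0 yaw 68.2 z 23.8
tub [ 0.44489033 -0.32076859] 0.08165379706592242
row [-0.1977, -0.109, 0.0103] [-0.06, -0.02, -89.54] rows>=12.5 t 13.63
row [-0.1977, -0.109, 0.0103] [-0.02, 0.06, 90.46] rows>=12.6 t 13.63
```

View pics/w4.png

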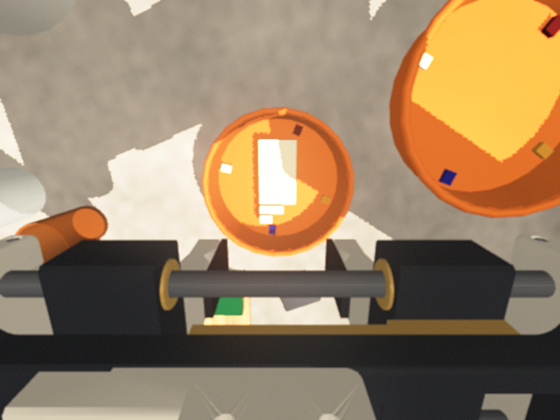

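The broken tile lies flat at (278,172), near the tub's middle and clear of the shards. Next are the lower tiles.

```bash
python3 -m pendant '[[-0.016,-0.009,0,0,0,7],[-0.032,-0.018,0,0,0,14],[-0.048,-0.026,0,0,0,21],[-0.064,-0.035,0,0,0,28],[-0.08,-0.044,0,0,0,35],[-0.096,-0.053,0,0,0,42],[-0.112,-0.062,0,0,0,49],[-0.128,-0.07,0,0,0,56],[-0.144,-0.08,0,0,0,63],[-0.16,-0.088,0,0,0,70],[-0.176,-0.097,0,0,0,77],[-0.192,-0.106,0,0,0,84]]' 0.06 && python3 -m pendant '[[-0.0057,-0.003,0,0,0,0],[-0.0057,-0.003,0,0,0,0],[-0.0057,-0.003,0,0,0,0]]'
python3 - <<'E'
from h import *
c=snap('wrist','w5');P=cloud(c);B=P.reshape(-1,3);f=c['frame'].reshape(-1,3).astype(int)
k=(np.abs(B[:,2]-.032)<.006)&(np.hypot(B[:,0]-.621,B[:,1]+.175)<.13)
for n,ch,o in(('blue',2,(0,1)),('green',1,(0,2))):
    m=k&(f[:,ch]>1.25*f[:,o[0]])&(f[:,ch]>1.25*f[:,o[1]]); Q=B[m]; d=Q[:,1]-np.median(Q[:,1]);print(n,rect(Q),axis(Q,-22.4)[:2])
go(.64,-.136,.1,-202.4)
E
```

```text
time_s: 14.63
tcp_pos: [0.6159, -0.1786, 0.2077]
eef_rot: [-180.0, -0.2, 163.7]
contact_force: [0.9, -0.3, 0.3]
gripper_width: 0.0597
gripper_force: 0.0
time_s: 14.88
tcp_pos: [0.6201, -0.184, 0.208]
eef_rot: [-180.0, -0.2, 164.2]
contact_force: [0.1, -0.6, 0.0]
gripper_width: 0.06
gripper_force: 0.0
blue n3896 c=(638.6,-137.1) 129.0x43.6 yaw -21.9 z 31.9 (np.float64(-21.934325797254886), np.float64(0.11122719848654092))
green n3940 c=(608.6,-214.9) 128.9x43.3 yaw -23.3 z 31.9 (np.float64(-23.44270050428642), np.float64(0.045102333189718714))
row [-0.0063, 0.0518, 0.1085] [-0.03, -0.11, 6.56] rows>=2.9 t 14.93
```

View pics/w5.png

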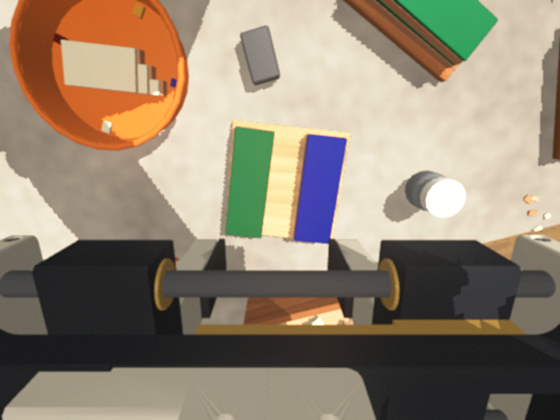

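Both lower tiles are clear, green at (250,183) and blue at (320,188). I take blue first.

Run:
```python
from h import *
go(.6386,-.1371,.016,-202)
```

```text
row [-0.0054, 0.0504, 0.1925] [-0.03, -0.11, 6.16] rows>=4.8 t 14.93
```

```bash
python3 -m pendant '[[-0.003,0.03,0,0,0,3],[-0.0054,0.0504,0,0,0,6.2],[-0.0054,0.0504,0.03,0,0,6.2],[-0.0054,0.0504,0.07,0,0,6.2],[-0.0054,0.0504,0.11,0,0,6.2],[-0.0054,0.0504,0.14,0,0,6.2],[-0.0054,0.0504,0.155,0,0,6.2],[-0.0054,0.0504,0.155,0,0,6.2],[-0.0054,0.0504,0.155,0,0,6.2]]'
python3 - <<'E'
from h import *
go(.6386,-.1371,.016,-202)
E
```

```text
time_s: 15.68
tcp_pos: [0.6391, -0.1375, 0.0542]
eef_rot: [-179.9, -0.1, 157.9]
contact_force: [-0.6, -0.4, 1.4]
gripper_width: 0.0599
gripper_force: 0.0
row [0.0005, 0.0002, 0.0382] [-0.06, -0.09, -0.1] rows>=0.9 t 15.68
```

```bash
python3 -m pendant '[[0,0,0.018,0,0,0],[0,0,0.028,0,0,0],[0,0,0.034,0,0,0],[0,0,0.037,0,0,0],[0,0,0.038,0,0,0],[0,0,0.038,0,0,0]]' && python3 -m pendant '[[0,0,0,0,0,0],[0,0,0,0,0,0],[0,0,0,0,0,0],[0,0,0,0,0,0],[0,0,0,0,0,0]]' 0.03 35 && python3 -m pendant '[[0,0,-0.01,0,0,0],[0,0,-0.03,0,0,0],[0,0,-0.06,0,0,0],[0,0,-0.1,0,0,0],[0,0,-0.14,0,0,0],[0,0,-0.18,0,0,0],[0,0,-0.18,0,0,0]]'
python3 - <<'E'
from h import *
go(.727,.182,.2,-184.7)
E
```

```text
time_s: 16.18
tcp_pos: [0.6402, -0.1369, 0.0171]
eef_rot: [180.0, 0.0, 157.9]
contact_force: [-0.2, 0.2, 0.1]
gripper_width: 0.0599
gripper_force: 0.0
time_s: 16.6
tcp_pos: [0.6402, -0.1369, 0.0171]
eef_rot: [180.0, 0.0, 157.9]
contact_force: [-0.5, -0.4, 2.8]
gripper_width: 0.0446
gripper_force: 35.0
time_s: 17.18
tcp_pos: [0.6439, -0.1376, 0.2068]
eef_rot: [179.8, 0.7, 157.9]
contact_force: [1.8, 0.7, -1.3]
gripper_width: 0.0445
gripper_force: 35.0
row [0.0431, 0.3274, 0.0073] [0.08, 0.77, -17.35] rows>=7.9 t 17.18
```

```bash
python3 -m pendant '[[0.005,0.038,0,0,0,-2],[0.01,0.076,0,0,0,-4],[0.015,0.114,0,0,0,-6],[0.02,0.152,0,0,0,-8],[0.025,0.19,0,0,0,-10],[0.03,0.228,0,0,0,-12],[0.035,0.266,0,0,0,-14],[0.04,0.3,0,0,0,-16],[0.043,0.327,0,0,0,-17.3],[0.043,0.327,0,0,0,-17.3],[0.043,0.327,0,0,0,-17.3],[0.043,0.327,0,0,0,-17.3]]'
python3 - <<'E'
from h import *
c=snap('wrist','w6');P=cloud(c)
S=cloud(load('scene0')); s=r.get_state(); t=s['tcp_pos'][:2]; print(s['tcp_pos'],s['eef_rot'])
A=axis(region(P,(280,90),P[90,280,2],.006),-4.7);print('pile',P[90,280],A[:3])
C=axis(region(S,(275,305),.048,.006),-4.7);print('scene',C[:3])
H=axis(region(P,(280,200),P[200,280,2],.006),-4.7);print('held',P[200,280],H[:3],'tcp in held axes',t@H[3],t@H[4],'tcp in pile axes',t@A[3],t@A[4])
E
```

```text
time_s: 18.18
tcp_pos: [0.7227, 0.1823, 0.196]
eef_rot: [-180.0, -0.1, 175.2]
contact_force: [-0.2, 0.1, -3.4]
gripper_width: 0.0446
gripper_force: 35.0
[0.7228377  0.18166707 0.19632852] [-1.79976430e+02 -4.55533430e-02  1.75141226e+02]
pile [0.61926168 0.19480193 0.04927532] (np.float64(-4.5578458801383235), np.float64(0.23996668926598125), array([0.53029687, 0.64667775]))
scene (np.float64(-4.6089676671180255), np.float64(0.24137049441141295), array([0.53013205, 0.65956027]))
held [0.68700607 0.18761453 0.21104305] (np.float64(-4.495343951534992), np.float64(0.23893075299676247), array([0.63983161, 0.70971323])) tcp in held axes 0.7063753253057098 0.2377628393699343 tcp in pile axes 0.7061155380417597 0.23853325747575926
```

View pics/w6.png

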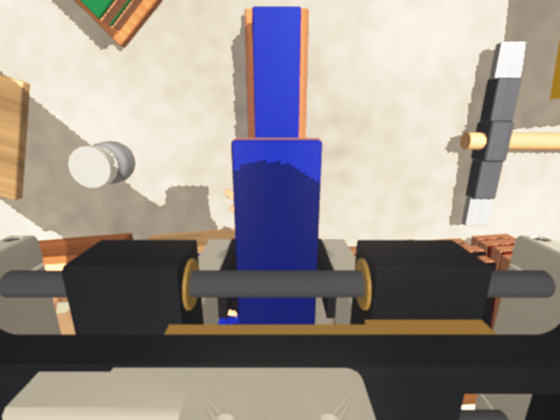

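The wrist view shows the blue pile at (277,75) and the held blue tile at (277,200), lined up. Pot at (93,165).

Run:
```python
from h import *
go(.6135,.1916,.07,-184.6)
```

```text
row [0.1097, 0.0007, 0.1264] [-0.02, -0.05, -0.26] rows>=4.0 t 18.23
```

```bash
python3 -m pendant '[[0.03,0,0,0,0,-0.2],[0.06,0,0,0,0,-0.2],[0.09,0.0007,0,0,0,-0.2],[0.105,0.0007,0,0,0,-0.2],[0.1097,0.0007,0.02,0,0,-0.2],[0.1097,0.0007,0.05,0,0,-0.2],[0.1097,0.0007,0.085,0,0,-0.2],[0.1097,0.0007,0.11,0,0,-0.2],[0.1097,0.0007,0.1264,0,0,-0.2],[0.1097,0.0007,0.1264,0,0,-0.2],[0.1097,0.0007,0.1264,0,0,-0.2],[0.1097,0.0007,0.1264,0,0,-0.2]]' && python3 -m pendant '[[0,0,0,0,0,0],[0,0,0,0,0,0]]'
python3 - <<'E'
from h import *
go(.6135,.1916,.053,-184.6)
E
```

```text
time_s: 19.23
tcp_pos: [0.6151, 0.192, 0.0719]
eef_rot: [179.9, 0.1, 175.3]
contact_force: [-0.8, -1.3, -2.6]
gripper_width: 0.0444
gripper_force: 35.0
time_s: 19.4
tcp_pos: [0.6149, 0.1925, 0.0719]
eef_rot: [179.9, 0.1, 175.4]
contact_force: [-0.5, 0.5, -3.5]
gripper_width: 0.0445
gripper_force: 35.0
row [0.0014, -0.0011, 0.0189] [0.09, 0.13, -0.04] rows>=0.5 t 19.4
```

```bash
python3 -m pendant '[[0.001,-0.001,0.008,0,0,0],[0.001,-0.001,0.012,0,0,0],[0.001,-0.001,0.014,0,0,0],[0.001,-0.001,0.015,0,0,0],[0.001,-0.001,0.016,0,0,0],[0.001,-0.001,0.016,0,0,0]]'; python3 -m pendant '[[0,0,0.001,0,0,0],[0,0,0.002,0,0,0],[0,0,0.002,0,0,0]]'
python3 - <<'E'
from h import *
go(.6135,.1916,.053,-184.6)
E
```

```text
time_s: 19.9
tcp_pos: [0.6129, 0.1913, 0.0539]
eef_rot: [-180.0, -0.0, 175.4]
contact_force: [0.2, 0.3, -3.3]
gripper_width: 0.0446
gripper_force: 35.0
time_s: 20.15
tcp_pos: [0.6132, 0.1914, 0.0531]
eef_rot: [180.0, 0.0, 175.4]
contact_force: [-2.8, -0.7, 3.7]
gripper_width: 0.0451
gripper_force: 35.0
row [-0.0003, 0.0002, 0.0001] [0.01, 0.04, -0.01] rows>=0.0 t 20.15
```

Contact has started, so I lower 0.5 mm more, release and rise.

```bash
python3 -m pendant '[[0,0,0.0005,0,0,0],[0,0,0.0005,0,0,0]]'; python3 -m pendant '[[0,0,-0.0005,0,0,0],[0,0,-0.0005,0,0,0],[0,0,-0.0005,0,0,0],[0,0,-0.0005,0,0,0]]' 0.06 && python3 -m pendant '[[0,0,-0.01,0,0,0],[0,0,-0.04,0,0,0],[0,0,-0.08,0,0,0],[0,0,-0.12,0,0,0],[0,0,-0.148,0,0,0],[0,0,-0.148,0,0,0],[0,0,-0.148,0,0,0]]'
python3 - <<'E'
from h import *
c=snap('wrist','w7');P=cloud(c)
Q=region(P,(280,190),.067,.006);print('top',rect(Q) if Q is not None else P[190,280])
B=P.reshape(-1,3)
b=(np.abs(B[:,2]-.014)<.005)&(np.hypot(B[:,0]-.613,B[:,1]-.192)<.085)
print('board',rect(B[b]))
go(.6086,-.2149,.2,-203.4)
E
```

```text
time_s: 20.32
tcp_pos: [0.6131, 0.1914, 0.053]
eef_rot: [180.0, 0.0, 175.4]
contact_force: [-4.4, -0.5, 7.6]
gripper_width: 0.0452
gripper_force: 35.0
time_s: 20.65
tcp_pos: [0.6131, 0.1914, 0.0521]
eef_rot: [180.0, 0.0, 175.4]
contact_force: [0.7, -0.4, -0.0]
gripper_width: 0.0591
gripper_force: 0.0
time_s: 21.23
tcp_pos: [0.6139, 0.1919, 0.2035]
eef_rot: [179.8, 0.2, 175.4]
contact_force: [0.1, -0.1, -0.8]
gripper_width: 0.0601
gripper_force: 0.0
top n5218 c=(611.4,192.1) 128.3x45.0 yaw -4.5 z 67.9
board n1676 c=(612.3,192.0) 148.9x66.1 yaw -4.6 z 13.8
row [-0.0285, -0.4054, 0.0008] [0.09, 0.06, 18.76] rows>=9.7 t 21.28
```

Blue is within 1 mm of its board's centre and square. Now green.

```bash
python3 -m pendant '[[-0.003,-0.04,0,0,0,2],[-0.006,-0.08,0,0,0,4],[-0.009,-0.12,0,0,0,6],[-0.012,-0.16,0,0,0,8],[-0.014,-0.2,0,0,0,10],[-0.017,-0.24,0,0,0,12],[-0.02,-0.28,0,0,0,14],[-0.023,-0.32,0,0,0,16],[-0.026,-0.36,0,0,0,18],[-0.0285,-0.395,0,0,0,18.8],[-0.0285,-0.4054,0,0,0,18.8],[-0.0285,-0.4054,0,0,0,18.8]]'
python3 - <<'E'
from h import *
c=snap('wrist','w8');P=cloud(c)
B=P.reshape(-1,3);f=c['frame'].reshape(-1,3).astype(int)
k=(np.abs(B[:,2]-.032)<.006)&(np.hypot(B[:,0]-.621,B[:,1]+.175)<.13)
m=k&(f[:,1]>1.25*f[:,0])&(f[:,1]>1.25*f[:,2]);print(rect(B[m]))
go(.6086,-.2149,.016,-203.4)
E
```

```text
time_s: 22.28
tcp_pos: [0.6072, -0.2179, 0.1983]
eef_rot: [-179.9, -0.2, 156.4]
contact_force: [0.1, 0.5, -0.1]
gripper_width: 0.0601
gripper_force: 0.0
n4115 c=(608.4,-214.7) 127.8x42.8 yaw -23.2 z 31.9
row [-0.0009, 0.0018, 0.1825] [-0.04, -0.16, -0.18] rows>=4.4 t 22.33
```

```bash
python3 -m pendant '[[0,0.001,0.03,0,0,0],[0,0.001,0.07,0,0,0],[0,0.001,0.11,0,0,0],[0,0.001,0.13,0,0,0],[0,0.001,0.145,0,0,0],[0,0.001,0.145,0,0,0],[0,0.001,0.145,0,0,0]]'
python3 - <<'E'
from h import *
go(.6086,-.2149,.016,-203.4)
E
```

```text
time_s: 22.92
tcp_pos: [0.6086, -0.2129, 0.0543]
eef_rot: [-179.9, -0.1, 156.7]
contact_force: [0.4, -0.0, 0.9]
gripper_width: 0.06
gripper_force: 0.0
row [-0.0009, -0.0018, 0.0383] [-0.05, -0.13, 0.07] rows>=0.9 t 22.92
```

```bash
python3 -m pendant '[[0,-0.001,0.018,0,0,0],[0,-0.001,0.028,0,0,0],[0,-0.001,0.034,0,0,0],[0,-0.001,0.037,0,0,0],[0,-0.001,0.038,0,0,0],[0,-0.001,0.038,0,0,0]]' && python3 -m pendant '[[0,0,0,0,0,0],[0,0,0,0,0,0],[0,0,0,0,0,0],[0,0,0,0,0,0],[0,0,0,0,0,0]]' 0.03 35 && python3 -m pendant '[[0,0,-0.01,0,0,0],[0,0,-0.03,0,0,0],[0,0,-0.06,0,0,0],[0,0,-0.1,0,0,0],[0,0,-0.14,0,0,0],[0,0,-0.18,0,0,0],[0,0,-0.18,0,0,0]]'
python3 - <<'E'
from h import *
go(.568,.081,.2,-140.6)
E
```

```text
time_s: 23.42
tcp_pos: [0.6089, -0.215, 0.0176]
eef_rot: [180.0, 0.0, 156.6]
contact_force: [0.3, -0.3, 0.4]
gripper_width: 0.0599
gripper_force: 0.0
time_s: 23.83
tcp_pos: [0.6089, -0.2151, 0.0177]
eef_rot: [180.0, 0.0, 156.6]
contact_force: [-0.0, 0.4, 3.1]
gripper_width: 0.0445
gripper_force: 35.0
time_s: 24.42
tcp_pos: [0.6124, -0.2163, 0.2073]
eef_rot: [179.9, 0.8, 156.6]
contact_force: [2.0, 0.6, 0.2]
gripper_width: 0.0444
gripper_force: 35.0
row [0.1588, 0.2554, 0.0057] [-0.31, 0.74, -62.76] rows>=8.8 t 24.42
```

```bash
python3 -m pendant '[[0.016,0.026,0,0,0,-6.3],[0.032,0.051,0,0,0,-12.6],[0.048,0.077,0,0,0,-18.9],[0.064,0.102,0,0,0,-25.2],[0.08,0.128,0,0,0,-31.5],[0.096,0.153,0,0,0,-37.8],[0.112,0.179,0,0,0,-44],[0.128,0.204,0,0,0,-50],[0.144,0.23,0,0,0,-56],[0.156,0.25,0,0,0,-62],[0.1588,0.2554,0,0,0,-62.8],[0.1588,0.2554,0,0,0,-62.8]]' && python3 -m pendant '[[0,0,0,0,0,0],[0,0,0,0,0,0],[0,0,0,0,0,0]]'
python3 - <<'E'
from h import *
c=snap('wrist','w9');P=cloud(c)
S=cloud(load('scene0')); s=r.get_state(); t=s['tcp_pos'][:2]; print(s['tcp_pos'],s['eef_rot'])
A=axis(region(P,(280,90),P[90,280,2],.006),39.4);print('pile',P[90,280],A[:3])
C=axis(region(S,(261,228),.048,.006),39.4);print('scene',C[:3])
W=axis(region(cloud(load('wrist0')),(445,190),.0498,.006),39.4);print('wrist0',W[:3])
H=axis(region(P,(280,200),P[200,280,2],.006),39.4);print('held',P[200,280],H[:3],'tcp in held axes',t@H[3],t@H[4],'tcp in pile axes',t@A[3],t@A[4])
E
```

```text
time_s: 25.42
tcp_pos: [0.564, 0.084, 0.1972]
eef_rot: [180.0, -0.0, -140.5]
contact_force: [0.9, -1.7, -1.9]
gripper_width: 0.0444
gripper_force: 35.0
time_s: 25.67
tcp_pos: [0.5644, 0.0814, 0.1971]
eef_rot: [180.0, -0.0, -140.8]
contact_force: [-0.2, 0.3, -2.8]
gripper_width: 0.0443
gripper_force: 35.0
[0.56446821 0.08138669 0.19708347] [ 1.79994835e+02 -1.79284082e-02 -1.40750891e+02]
pile [0.48168821 0.01859412 0.04985905] (np.float64(39.42261060636327), np.float64(-0.2975234174771952), array([0.31214694, 0.42982517]))
scene (np.float64(39.23240617093985), np.float64(-0.2954185034073936), array([0.31231253, 0.4435933 ]))
wrist0 (np.float64(39.161963451537815), np.float64(-0.2966473533964641), array([0.31312604, 0.44196721]))
held [0.53533686 0.06034748 0.21240249] (np.float64(39.28541631352891), np.float64(-0.2941174560784666), array([0.4231659 , 0.49249238])) tcp in held axes 0.48843192281974696 -0.29441876189020805 tcp in pile axes 0.4877255398525132 -0.29558746312713075
```

View pics/w9.png

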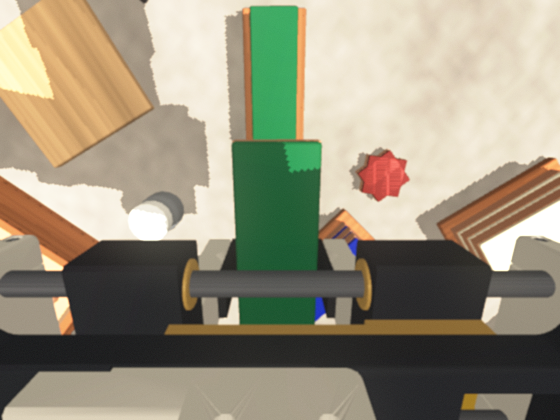

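The wrist view shows the green pile at (276,75) and the held green tile at (276,200), lined up. Star at (383,176), pot at (150,220).

Run:
```python
from h import *
go(.4806,.0093,.07,-140.7)
```

```text
row [0.1105, -0.0028, 0.1271] [0.01, -0.02, -0.05] rows>=4.0 t 25.72
```

```bash
python3 -m pendant '[[0.03,-0.001,0,0,0,0],[0.06,-0.002,0,0,0,0],[0.09,-0.0028,0,0,0,0],[0.105,-0.0028,0,0,0,0],[0.1105,-0.0028,0.02,0,0,0],[0.1105,-0.0028,0.05,0,0,0],[0.1105,-0.0028,0.085,0,0,0],[0.1105,-0.0028,0.11,0,0,0],[0.1105,-0.0028,0.1265,0,0,0],[0.1105,-0.0028,0.1265,0,0,0],[0.1105,-0.0028,0.1265,0,0,0],[0.1105,-0.0028,0.1265,0,0,0]]' && python3 -m pendant '[[0,0,0,0,0,0],[0,0,0,0,0,0],[0,0,0,0,0,0]]'
python3 - <<'E'
from h import *
go(.4806,.0093,.053,-140.7)
E
```

```text
time_s: 26.72
tcp_pos: [0.4819, 0.0101, 0.0718]
eef_rot: [-180.0, 0.1, -140.6]
contact_force: [0.2, 1.0, -2.1]
gripper_width: 0.0449
gripper_force: 35.0
time_s: 26.97
tcp_pos: [0.4814, 0.0104, 0.0717]
eef_rot: [-180.0, 0.1, -140.6]
contact_force: [-0.4, -0.1, -2.6]
gripper_width: 0.0445
gripper_force: 35.0
row [0.0014, -0.0003, 0.0187] [-0.03, 0.11, 0.07] rows>=0.4 t 26.97
```

```bash
python3 -m pendant '[[0.0006,0,0.008,0,0,0],[0.0006,0,0.012,0,0,0],[0.0006,0,0.014,0,0,0],[0.0006,0,0.015,0,0,0],[0.0006,0,0.016,0,0,0],[0.0006,0,0.016,0,0,0]]'; python3 -m pendant '[[0,0,0.001,0,0,0],[0,0,0.002,0,0,0],[0,0,0.002,0,0,0]]'
python3 - <<'E'
from h import *
go(.4806,.0093,.053,-140.7)
E
```

```text
time_s: 27.47
tcp_pos: [0.4803, 0.0097, 0.0544]
eef_rot: [180.0, -0.0, -140.6]
contact_force: [0.9, -0.2, -2.2]
gripper_width: 0.0446
gripper_force: 35.0
time_s: 27.72
tcp_pos: [0.4806, 0.0098, 0.0536]
eef_rot: [-180.0, 0.0, -140.6]
contact_force: [-3.4, 1.6, 9.9]
gripper_width: 0.0446
gripper_force: 35.0
row [0.0003, -0.0004, 0.0006] [-0.02, 0.02, 0.1] rows>=0.0 t 27.72
```

Contact is 10 N. I release, rise and check everything.

```bash
python3 -m pendant '[[0,0,-0.0005,0,0,0],[0,0,-0.0005,0,0,0],[0,0,-0.0005,0,0,0],[0,0,-0.0005,0,0,0]]' 0.06 && python3 -m pendant '[[0,0,-0.01,0,0,0],[0,0,-0.04,0,0,0],[0,0,-0.08,0,0,0],[0,0,-0.12,0,0,0],[0,0,-0.148,0,0,0],[0,0,-0.148,0,0,0],[0,0,-0.148,0,0,0]]'
python3 - <<'E'
from h import *
c=snap('wrist','w10');P=cloud(c)
Q=region(P,(280,190),.067,.006);print('top',rect(Q) if Q is not None else P[190,280])
B=P.reshape(-1,3)
b=(np.abs(B[:,2]-.014)<.005)&(np.hypot(B[:,0]-.480,B[:,1]-.009)<.085)
print('board',rect(B[b]))
S=cloud(snap('scene','s3'))
for k,s in dict(star=(316,271),pot=(181,264)).items():print(k,rect(region(S,s,S[s[1],s[0],2],.006)))
E
```

```text
time_s: 28.05
tcp_pos: [0.4805, 0.0098, 0.0532]
eef_rot: [-180.0, 0.0, -140.6]
contact_force: [-0.4, 1.1, 0.1]
gripper_width: 0.0595
gripper_force: 0.0
time_s: 28.63
tcp_pos: [0.4813, 0.0102, 0.203]
eef_rot: [-179.9, 0.2, -140.6]
contact_force: [-0.4, 0.3, -0.9]
gripper_width: 0.0599
gripper_force: 0.0
top n5211 c=(480.0,10.0) 129.0x45.0 yaw 39.6 z 67.9
board n1733 c=(478.8,8.5) 148.1x66.1 yaw 39.3 z 13.8
star n409 c=(474.8,173.3) 57.8x55.8 yaw 9.8 z 13.3
pot n262 c=(677.8,-5.1) 43.1x41.6 yaw 25.5 z 54.3
```

View pics/s3.png

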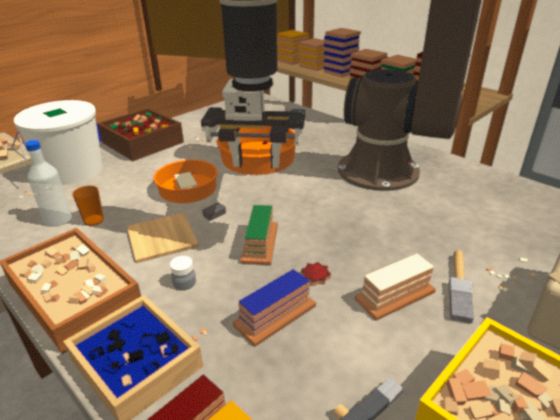

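The picture shows all three piles three tiles high and square: green (260,230), blue (275,300), white (397,282). The board is empty, the broken tile lies in the tub at (187,181), and the star and pot haven't moved. The gripper is clear, so I hand in.

```bash
python3 -c "
from plant import r
print(r.close_job())"
```

```text
the job is handed in; nothing more can be done
None
```

The job is handed in at about 29 s: the white, blue and green tiles measured within about 2 mm of their own piles' centres and square, the broken tile lies flat near the middle of the 164 mm tub, and the star and pot were left alone.

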